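# Clamp the cleaner bottle and take off its safety cap

## Robot

A 6-joint arm with a two-finger parallel gripper is mounted at the origin on the work surface. World frame = base frame: x ahead of the robot, y to its left, z up, the work surface at z = 0. Lengths are in m, angles in degrees, forces in N, time in s.
With the tool pointing down it reaches from about 0.4 to 0.825 m from the base axis. Payload 7 kg.
Tool frame: the origin (TCP) lies on the centre line of the jaws, within the pads' length; the fingertips stand 19 mm ahead of it and the grasp point (between the pads) is the TCP (r.tip_extent is the distance from the TCP to the fingertips, in m); z points along the fingers, y is the line along which they close (so a half turn about z gives the same grasp; the last joint's range is limited). The gripper opens to 88 mm and grips with 3 to 60 N. Pads are 19 mm wide; open, the fingers measure 130 mm over their backs; the gripper's body (78 mm by 193 mm) begins 47 mm behind the grasp point.
Start: joints at [89.33, 20.546, 0.682, 0, -70.136, -16.507], TCP at [0.199, 0.645, 0.246] pointing down, gripper open.
Joint ranges: [-176.03, 176.03], [-82.01, 121.73], [-58.28, 71.71], [-173.87, 95.51], [-174.79, -0.11], [-173.66, 173.66]. Speed limits (degrees/s): [136.94, 136.94, 172.46, 180, 180, 180].

## Interface

Orientations are given as [roll, pitch, yaw] about the fixed x, y, z axes, in that order (R = Rz(yaw) Ry(pitch) Rx(roll)).
In Python, from plant import r gives the robot as it stands. The module is installed in compiled form; this text tells all that it offers.
- The arm moves only by the tool jog_arm, never from a script. Its argument "deltas" is a list that holds one entry, the list of rows, each a list of 5 numbers: the opening, from -1 (shut) to 1 (fully open), then the shift along the world's x, y, z in cm, then the turn about the world's z in rad. In form: [[[claw, dx, dy, dz, turn], ...]]. A call has 1 to 8 rows; each row shifts and turns the commanded pose from where the row before left it; what a row does not reach is not made up. A row lasts 1/8 s, in which the tool goes at most 62.5 mm and 10.7 degrees, less where a joint would pass 70% of its speed; a pose out of reach is approached as far as the arm can. A call with a gripper value outside its range is refused whole. The fingers move at their own pace and stop on an object; "force" is the grip in N (left out, the last holds). Time passes only in rows, so rows that do not move let the fingers close. It gives the time, the measured TCP pose, the force, the opening and the grip force at its end, in the units of the state.
- r.get_state(): the state, without advancing time (a new reading comes with each control period).
- r.capture(name): name is "scene" or "top" or "wrist"; returns the picture (420x560x3 uint8, blue, green, red); there is no depth.
- r.camera_info(name): a dict with "fx", "fy", "cx", "cy" (pixels), "view" (4x4, takes a point from world to camera coordinates). Camera axes: x right, y up, looking along -z (the intrinsics and any distortion apply to the point x, -y, -z); pixel columns grow to the right and rows downward; lengths in m; the calibration is good to about 2 mm. A picture is of the moment at which its call begins: read the wrist's pose just before it. camera_info takes no time and is no camera call; for the wrist camera it gives the pose at the moment of the call.
- r.close_job(): hands the job in; it is judged then, once.
The state is a dict: "time_s": time; "joints": joint angles; "qd": joint speeds; "joint_torque": joint torques, N m; "tcp_pos": TCP position; "eef_rot": TCP orientation; "contact_force": force on the tool from outside, world axes, zero at the start; "moment": the same for the moment, N m; "gripper_width": finger opening in m; "gripper_force": force on a finger pad.
Only numpy, scipy, OpenCV 4.12 (cv2) and the standard library are available. Lean on these libraries where they do the work, as an engineer would, in place of code of your own. Each camera call takes 0.05 s, during which the arm holds its last target. There are 200 camera calls.

## Task

Press the stand's hinged yoke down over the foot of the squat bottle until it clicks and stays shut by itself, and let go of it. Then push the bottle's safety cap down, keep it pressed while you twist it about a quarter turn counterclockwise (seen from above) until it comes free, lift it straight up to about 8 cm above the bottle's mouth and finish while still holding it there, level and still, with the bottle left clamped in its stand and the other things on the ledge left alone.

Things in the scene. Friction and masses are not known exactly. Their poses are not given: they have to be found in the camera images.
- stand: Wooden stand fixed to the ledge: board 116 (x) x 200 (y) x 15 mm thick. Origin on the ledge surface under the bottle's axis; the board runs from y = -75 to y = +125 mm in its own frame, z up. The bottle's square foot sits in its square pocket (rim 8 mm high, 1 mm play). The yoke's hinge is at its -y end, the catch at its +y end.
- yoke (a joint): Angle of the grey plastic U-shaped yoke about the stand's x axis through yoke_hinge: 0 = shut (arms level, 2 mm over the foot, either side of the bottle), opening lifts the +y end, up to 0.75. A weak spring holds it open (0.45 to 0.75) and reopens it (2 N at the pad) unless caught. In the last 14 mm of pad travel the roller resists with about 9 N, then snaps over and holds it under 0.03 rad.
- yoke_pad (a point): Centre of the top face of the thumb pad on the yoke's free end, where to press; pad 50 (x) x 24 (y) mm. Shut, it lies 92 mm from the bottle's axis along the stand's +y, 50 mm above the ledge. In the yoke's frame it is 154 mm out from the hinge axis and 19 mm above it. The axes turn with the yoke.
- yoke_hinge (a point): Point on the yoke's hinge axis, in the middle of the stand's width, 62 mm from the bottle's axis along the stand's -y, 31 mm above the ledge; axes as the stand's.
- bottle: Loose squat hard-silicone bottle with a square foot 84 x 84 x 10 mm, round body 64 mm across, 84 mm tall to the mouth. Origin at the centre of the foot's underside, 15 mm above the ledge when seated; axes nearly those of the stand.
- bottle_mouth (a point): Centre of the bottle's mouth, 84 mm above its underside.
- cap: White push-and-turn safety cap, about 40 g: round skirt 64 mm across, 30 mm tall, with a grip bar on top. Origin at the skirt's lower rim centre, 65 mm above the bottle's underside when on; its x axis then lies along the bottle's x within 7 degrees. A spring pushes it up with 6 N. Pushed down 4 mm or more (10 N; bottoms at 7 mm) it turns counterclockwise; 65 to 115 degrees on, it lifts off.
- shuttle_tube: Bystander: standing cardboard shuttle tube, 70 mm across, 212 mm tall, on the right. Origin at its foot.
- air_pump: Bystander: small plastic hand pump lying on the ledge on the left, about 230 mm long along its y, 70 mm at the T handle, 26 mm high. Origin under the barrel's middle.
- shuttle_stand: Bystander: wooden shuttle stand with a shuttlecock on its post, foot 80 x 80 mm, 150 mm tall, behind the bottle. Origin at its foot's centre.
- catch (a point): Spring roller of the catch on the stand: a steel bar 8 mm thick, 40 mm long in x, its axis 109 mm from the bottle's axis along the stand's +y, 30.5 mm above the ledge, in front of a wooden post (y 114 to 125 mm, top 38 mm above the ledge). It snaps over the nose of the yoke. Axes as the stand's.
- cap_bar (a point): Middle of the cap's upright grip bar, 41 mm above the cap's origin; axes as the cap's. The bar is 44 mm long (x), 26 mm wide (y) and 22 mm tall: from z = 30 mm (top of the skirt) to z = 52 mm above the cap's origin. Beside the bar the skirt's flat top is a ledge up to 19 mm wide on which the fingertips can push the cap down.
Things that resemble listed ones, but are neither listed nor needed, are in the scene too. Of the things that look like the cap, the middle-sized one is meant. There is more than one size of the bottle; the one meant has the size given above.

How it is judged (in metres and radians):
On the way, in this order (a step that is already met when the one before it is completed fails the run):
1. the yoke is shut and the catch alone holds it, nothing of the robot touching it (value of joint yoke below 0.045 rad and contact force between each of the arm, the fingers and stand below 0.2 N), for 0.3 s.
2. the cap is pushed down on the bottle by at least 2.5 mm (z of cap in the frame of bottle below 0.0625 m), for 0.05 s.
3. the cap is turned past the stop tooth (more than 45 degrees) while still on the neck (angle between the x axis of cap and the x axis of bottle, either way round above 0.785 rad and z of cap in the frame of bottle below 0.085 m), for 0.05 s.
At the end, for the whole second after the job is handed in: Gripper holds the cap (over 1 N), level within 0.2 rad, still, its rim 40 to 130 mm above the mouth, within 30 mm of the axis, clear of the bottle; yoke shut (under 0.045 rad); bottle seated upright (risen under 6 mm, tilted under 0.06 rad, shifted under 6 mm) (z of cap in the frame of bottle between 0.124 and 0.214 m and horizontal distance between cap and bottle_mouth below 0.03 m and angle between cap's own z axis and vertical below 0.2 rad and linear speed of cap below 0.03 m/s and contact force between the fingers and cap above 1 N and contact force between cap and bottle below 0.1 N and value of joint yoke below 0.045 rad and z of bottle in the frame of stand below 0.021 m and angle between bottle's own z axis and vertical below 0.06 rad and horizontal distance between bottle and stand below 0.006 m); the arm keeps its last pose, push and grip.
It fails at once if a bystander is knocked or moved more than 40 mm (distance of any of shuttle_tube, air_pump, shuttle_stand from where it was at the start of the episode above 0.04 m).
It also fails if it takes over 51 s, if anything falls off the work surface, if the arm or the gripper's body presses on something with over 40 N, if the wrist force passes 120 N, or if a joint passes its speed limit or range.

## Working session

There is one attempt and no reset: what is moved stays moved. The work goes in short steps, Python scripts to look and compute and a tool call to move; the robot and the scene stay as the last step left them, time stands still between calls to the robot, and variables do not carry over. Pictures are saved under pics/ and viewed, at most 10 in all, crops included, and the job is handed in when it is done.

Besides the shell and the picture viewer there is one more tool, called after ">>>" as name(argument=value, ...) on one line, values as JSON. jog_arm: Moves the arm, as the interface text tells. Its arguments: {"type":"object","properties":{"deltas":{"type":"array"},"force":{"type":"number"}},"required":["deltas"]}

```bash
mkdir -p pics
python3 - <<'E'
from plant import r
import cv2,json,numpy as np
for n in ("scene","top"):
    cv2.imwrite(f"pics/{n}0.png",r.capture(n))
    i=r.camera_info(n); print(n,{k:(np.round(v,4).tolist()) for k,v in i.items()})
s=r.get_state();print(s)
E
```

```text
scene {'fx': 535.5129, 'fy': 535.5129, 'cx': 285.6716, 'cy': 204.7988, 'view': [[-0.119, 0.9927, 0.0179, 0.1004], [-0.7831, -0.105, 0.613, 0.3758], [0.6104, 0.0589, 0.7899, -2.0674], [0.0, 0.0, 0.0, 1.0]]}
top {'fx': 509.7777, 'fy': 509.7777, 'cx': 277.6527, 'cy': 208.051, 'view': [[0.0542, -0.9985, 0.004, -0.0546], [0.9737, 0.0538, 0.2216, -0.5793], [-0.2215, -0.0081, 0.9751, -1.1494], [0.0, 0.0, 0.0, 1.0]]}
{'time_s': 0.1, 'joints': array([ 8.93305054e+01,  2.05877442e+01,  6.39845594e-01, -1.89986170e-02,
       -7.01344017e+01, -1.65069978e+01]), 'qd': array([ 0.10022089, -0.04408353,  0.04868908,  0.16341788,  0.0930232 ,
       -0.08491313]), 'joint_torque': array([-2.36485401e-03, -5.84164917e+01,  2.93753242e+01,  7.01558724e+00,
        1.01794774e-02, -6.20389278e-05]), 'tcp_pos': array([0.19923249, 0.6445116 , 0.24471396]), 'eef_rot': array([ 1.79916016e+02, -6.26175275e-03, -1.71829567e+01]), 'contact_force': array([ 0.05061154,  0.88598649, -0.42205349]), 'moment': array([-0.00488189,  0.0272692 , -0.01213684]), 'gripper_force': 0.0, 'gripper_width': 0.08745483794879805}
```

View pics/scene0.png

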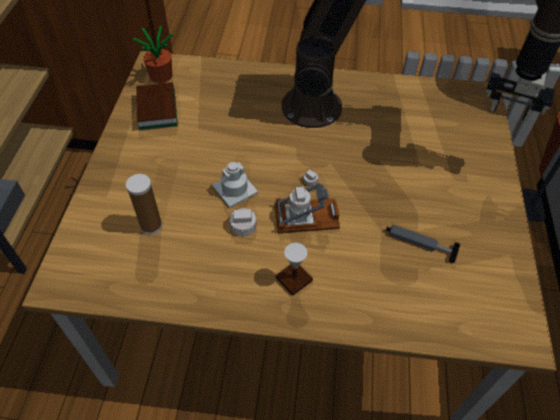

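View pics/top0.png

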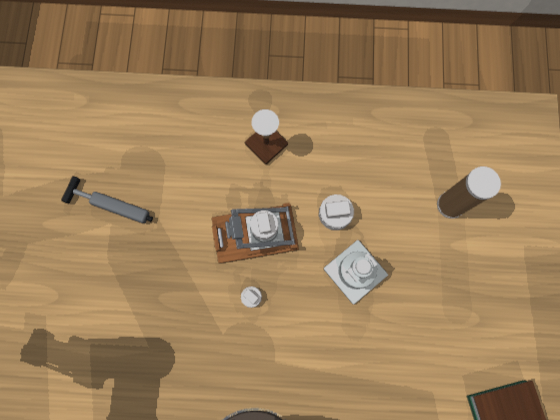

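The target stand is at about (262,230) in top and (305,210) in scene, with its +y end to the left in top (roller about (221,238)). The tube, pump and shuttle stand are well away from it. I'll enlarge both views.

Run:
```python
import cv2
a=cv2.imread("pics/top0.png")[190:280,200:310];b=cv2.imread("pics/scene0.png")[165:240,260:350]
cv2.imwrite("pics/c1.png",cv2.resize(a,None,fx=7,fy=6.6,interpolation=cv2.INTER_CUBIC) if 0 else cv2.resize(a,None,fx=6,fy=6,interpolation=cv2.INTER_CUBIC))
cv2.imwrite("pics/c2.png",cv2.resize(b,None,fx=8,fy=8,interpolation=cv2.INTER_CUBIC))
```

```text
(no output)
```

View pics/c1.png

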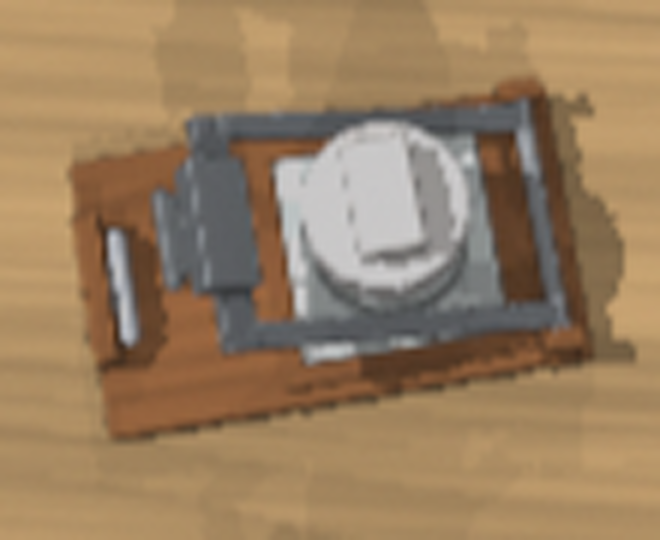

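View pics/c2.png

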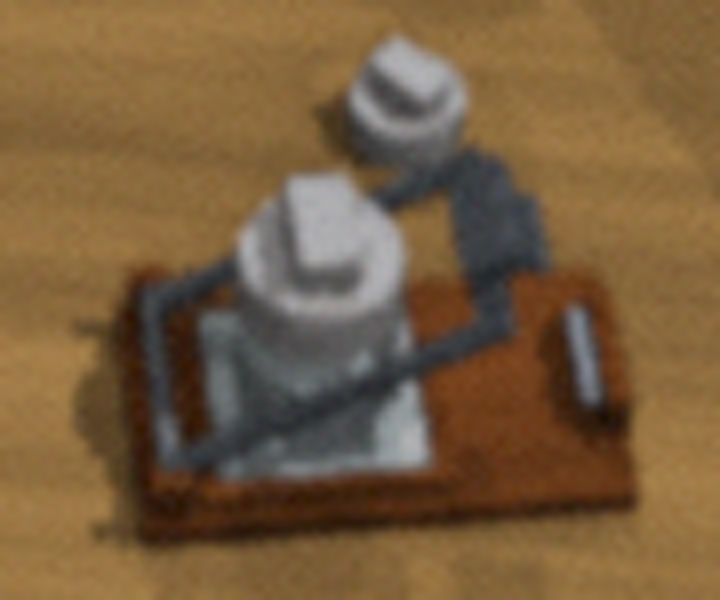

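Top crop: cap bar top centre is at about (386,195), roller ends at (115,232) and (130,343), pad centre about (226,224). Scene crop: bar top about (322,222), roller ends (575,308) and (595,402), pad about (487,225). The yoke is open. I'll triangulate, then fit the poses.

```bash
cat > h.py <<'E'
import numpy as np
from plant import r
from scipy.optimize import least_squares
def proj(i,P):
    V=np.array(i["view"]);p=np.atleast_2d(P)@V[:3,:3].T+V[:3,3]
    return np.c_[i["cx"]+i["fx"]*p[:,0]/-p[:,2], i["cy"]+i["fy"]*-p[:,1]/-p[:,2]]
def tri(obs): # [(info,(u,v))..]
    s=least_squares(lambda P:np.concatenate([proj(i,P)[0]-uv for i,uv in obs]),[0.5,0,0.1]);return s.x,np.abs(s.fun).max()
def Rz(a): return np.array([[np.cos(a),-np.sin(a),0],[np.sin(a),np.cos(a),0],[0,0,1]])
E
python3 - <<'E'
from h import *
T,S=r.camera_info("top"),r.camera_info("scene")
ct=lambda x,y:np.array([200+(x+.5)/6-.5,190+(y+.5)/6-.5]); cs=lambda x,y:np.array([260+(x+.5)/8-.5,165+(y+.5)/8-.5])
for n,a,b in [("bar",(386,195),(322,222)),("rollA",(115,232),(595,402)),("rollB",(130,343),(575,308)),("pad",(226,224),(487,225))]:
    print(n,tri([(T,ct(*a)),(S,cs(*b))]))
loc=lambda y,z,q:np.array([0,-.062+y*np.cos(q)-z*np.sin(q),.031+y*np.sin(q)+z*np.cos(q)])
def f(p):
    o=np.array([p[0],p[1],0]);R=Rz(p[2]);q=p[3]
    w=lambda L:o+R@np.array(L)
    e=[]
    def add(P,t=None,s=None):
        if t: e.extend(proj(T,P)[0]-ct(*t))
        if s: e.extend(proj(S,P)[0]-cs(*s))
    add(w([.02,.109,.0335]),(115,232),(595,402)); add(w([-.02,.109,.0335]),(130,343),(575,308))
    add(w([0,0,.132]),(386,195),(322,222)); add(w(loc(.154,.019,q)),(226,224),(487,225))
    add(w([.058,.125,.015]),(75,160),(632,488)); add(w([-.058,.125,.015]),(112,432))
    add(w([-.058,-.075,.015]),(590,352)); add(w([.058,-.075,.015]),None,(145,528))
    return e
s=least_squares(f,[.5,0,.15,.5]);print(s.x,np.round(s.fun,1).tolist())
o=np.array([*s.x[:2],0]);R=Rz(s.x[2])
print("pad",o+R@loc(.154,.019,s.x[3]),"shut pad",o+R@[0,.092,.05])
for t,cam,c in[((( 345,143),(408,135),(428,245),(365,255)),T,ct)]:
    # bar corners at z .132
    V=[]
    for k in t:
        V.append(least_squares(lambda P:proj(cam,[P[0],P[1],.132])[0]-c(*k),[.5,0]).x)
    V=np.array(V);print(V.mean(0),[np.degrees(np.arctan2(*(d[::-1]))) for d in (V[0]-V[3],V[1]-V[2],V[0]-V[1])])
E
```

```text
bar (array([0.53270724, 0.00501251, 0.13069545]), np.float64(0.34321872328183645))
rollA (array([0.53069575, 0.1172746 , 0.03288701]), np.float64(0.024527959159115653))
rollB (array([0.4856704 , 0.10694877, 0.03500494]), np.float64(0.2939658179038247))
pad (array([0.51977933, 0.06559615, 0.12310903]), np.float64(0.38600150651120657))
[0.53302486 0.00525476 0.22021919 0.52220489] [0.5, 0.8, -0.3, -0.6, 0.3, -1.6, 0.3, 1.3, 0.1, -0.3, 0.4, -0.2, -0.4, 0.0, -0.3, -0.3, -0.6, 0.3, 1.4, 1.3, -0.3, 1.2, 1.3, 1.0, -0.4, 0.8]
pad [0.51948178 0.06575554 0.12428173] shut pad [0.51292805 0.09503292 0.05      ]
[0.5326951  0.00536909] [np.float64(13.505424729150413), np.float64(13.42334194305748), np.float64(100.56804208484502)]
```

>>> jog_arm(deltas=[[[-1, 2, -3.62, 0, -0.066], [-1, 2, -3.62, 0, -0.066], [-1, 2, -3.62, 0, -0.066], [-1, 2, -3.62, 0, -0.066], [-1, 2, -3.62, 0, -0.066], [-1, 2, -3.62, 0, -0.066], [-1, 2, -3.62, 0, -0.066], [-1, 2, -3.62, 0, -0.066]]], force=20)

```text
time_s: 1.1
tcp_pos: [0.3597, 0.3539, 0.2454]
eef_rot: [180.0, -0.0, -47.5]
contact_force: [0.6, -0.4, 0.6]
gripper_width: 0.0133
gripper_force: 0.0
```

>>> jog_arm(deltas=[[[-1, 2, -3.62, 0, -0.066], [-1, 2, -3.62, 0, -0.066], [-1, 2, -3.62, 0, -0.066], [-1, 2, -3.62, 0, -0.066], [-1, 2, -3.62, 0, -0.066], [-1, 2, -3.62, 0, -0.066], [-1, 2, -3.62, 0, -0.066], [-1, 2, -3.62, 0, -0.066]]])

```text
time_s: 2.1
tcp_pos: [0.5197, 0.0643, 0.2454]
eef_rot: [180.0, 0.0, -77.8]
contact_force: [0.1, 0.8, -0.8]
gripper_width: 0.0005
gripper_force: 0.0
```

Run:
```python
from h import *
o=np.array([.533,.0053,0]);R=Rz(np.radians(12.7))
loc=lambda y,z,q:np.array([0,-.062+y*np.cos(q)-z*np.sin(q),.031+y*np.sin(q)+z*np.cos(q)])
for q in (.52,.4,.3,.2,.1,0): print(q,np.round((o+R@loc(.154,.019,q)+[0,0,.019])*100,2))
s=r.get_state();print(s["time_s"],s["tcp_pos"],s["eef_rot"],s["contact_force"],s["joints"])
```

```text
0.52 [51.93  6.6  14.3 ]
0.4 [51.71  7.6  12.75]
0.3 [51.55  8.29 11.37]
0.2 [51.43  8.84  9.92]
0.1 [51.34  9.24  8.43]
0 [51.28  9.5   6.9 ]
2.1 [0.51968013 0.06434623 0.24536803] [ 1.79979993e+02  2.51317872e-03 -7.78052702e+01] [ 0.08391366  0.7813548  -0.83715968] [ 2.85385915e+01  6.26060098e+00 -1.82563030e+01 -8.83731385e-03
 -6.55015879e+01 -1.63401954e+01]
```

>>> jog_arm(deltas=[[[-1, 0, 0.1, -3, 0.008], [-1, 0, 0.1, -3, 0], [-1, 0, 0, -3, 0], [-1, -0.05, 0.1, -1, 0], [-1, -0.1, 0.5, -0.8, 0], [-1, -0.1, 0.5, -0.8, 0], [-1, -0.1, 0.35, -0.7, 0], [-1, -0.05, 0.35, -0.7, 0]]])

```text
time_s: 3.1
tcp_pos: [0.5156, 0.0862, 0.1156]
eef_rot: [-179.9, 0.0, -77.2]
contact_force: [0.3, -0.4, 0.5]
gripper_width: 0.0004
gripper_force: 0.4
```

>>> jog_arm(deltas=[[[-1, -0.05, 0.3, -0.75, 0], [-1, -0.05, 0.25, -0.75, 0], [-1, -0.05, 0.2, -0.75, 0], [-1, -0.05, 0.2, -0.75, 0], [-1, 0, 0, 0, 0]]])

```text
time_s: 3.72
tcp_pos: [0.5131, 0.0951, 0.0849]
eef_rot: [179.9, -0.0, -77.2]
contact_force: [-0.2, 0.5, 0.4]
gripper_width: 0.0006
gripper_force: 0.4
```

>>> jog_arm(deltas=[[[-1, 0, 0.05, -0.4, 0], [-1, 0, 0.05, -0.4, 0], [-1, 0, 0.05, -0.3, 0], [-1, 0, 0, 0, 0]]])

```text
time_s: 4.22
tcp_pos: [0.5131, 0.0967, 0.0748]
eef_rot: [-180.0, 0.0, -77.2]
contact_force: [-1.7, 1.4, 4.2]
gripper_width: 0.0004
gripper_force: 2.3
```

Run:
```python
from h import *
import cv2
a=r.capture("scene")[150:245,250:360]
cv2.imwrite("pics/p1.png",cv2.resize(a,None,fx=6,fy=6,interpolation=cv2.INTER_CUBIC))
```

```text
(no output)
```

View pics/p1.png

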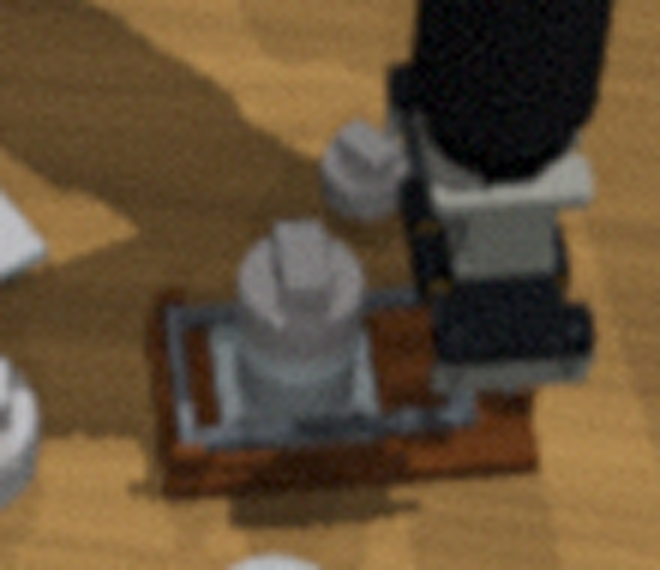

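The fingers are on the pad. The near arm, at about (190,440) to (470,415), is nearly level, and the resistance is rising. I'll press on until it clicks.

>>> jog_arm(deltas=[[[-1, 0, 0, -0.3, 0], [-1, 0, 0, -0.2, 0], [-1, 0, 0, 0, 0]]])

```text
time_s: 4.65
tcp_pos: [0.5134, 0.0967, 0.0694]
eef_rot: [180.0, -0.0, -77.2]
contact_force: [1.0, 0.7, 1.6]
gripper_width: 0.0004
gripper_force: 0.6
```

>>> jog_arm(deltas=[[[-1, 0, 0, -0.2, 0], [-1, 0, 0, 0, 0]]])

```text
time_s: 4.9
tcp_pos: [0.5136, 0.0967, 0.0688]
eef_rot: [-180.0, -0.0, -77.2]
contact_force: [-5.7, 0.4, 15.7]
gripper_width: 0.0004
gripper_force: 7.9
```

>>> jog_arm(deltas=[[[-1, 0, 0, 1, 0], [-1, 0, 0, 3, 0], [-1, 0, 0, 4, 0], [-1, 0, 0, 4, -0.13], [1, 0, 0, 1, -0.13], [1, 0.2, -1, 0, -0.13], [1, 0.2, -1, 0, -0.13], [1, 0.2, -1, 0, -0.13]]])

```text
time_s: 5.9
tcp_pos: [0.5192, 0.0662, 0.1976]
eef_rot: [180.0, -0.0, -114.7]
contact_force: [0.3, -0.4, 0.1]
gripper_width: 0.0349
gripper_force: 0.0
```

>>> jog_arm(deltas=[[[1, 0.2, -1, 0, -0.13], [1, 0.2, -1, 0, -0.13], [1, 0.2, -1, 0, -0.13], [1, 0.2, -1, 0, -0.13], [1, 0.2, -1, 0, -0.13], [1, 0.24, -1, 0, -0.13], [1, 0.1, -0.14, 0, -0.143], [1, 0, 0, 0, 0]]])

```text
time_s: 6.9
tcp_pos: [0.5326, 0.0049, 0.1975]
eef_rot: [-180.0, -0.0, -167.3]
contact_force: [0.0, 0.0, 0.3]
gripper_width: 0.0876
gripper_force: 0.0
```

Run:
```python
from h import *
import cv2
a=r.capture("scene")[150:245,250:360]
s=r.get_state();w=r.camera_info("wrist")
b=r.capture("wrist")
a=cv2.resize(a,(486,420),interpolation=cv2.INTER_CUBIC)
cv2.imwrite("pics/p2.png",cv2.resize(np.hstack([b,a]),None,fx=.76,fy=.76))
cv2.imwrite("pics/wr.png",b)
print(s["time_s"],s["tcp_pos"],s["eef_rot"],s["gripper_width"],s["contact_force"])
print(proj(w,[.533,.0053,.132]),proj(w,s["tcp_pos"]))
```

```text
6.95 [0.53263606 0.00508888 0.19749447] [-1.79997148e+02 -1.80898283e-02 -1.67191133e+02] 0.08763135841184819 [-0.37272654  1.43208922  0.98789419]
[[283.3284486  235.29651786]] [[282.87490536 275.61263345]]
```

View pics/p2.png

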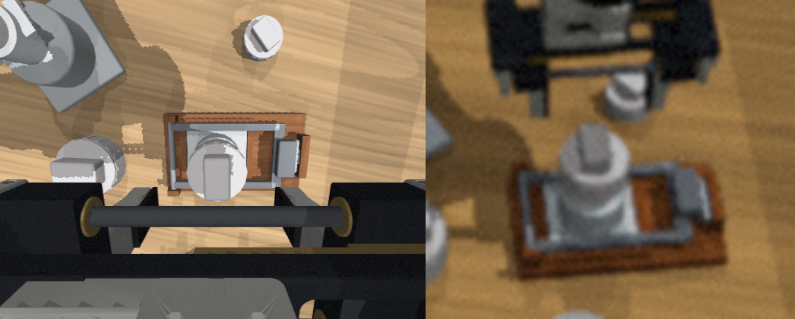

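Yoke is shut on its own and level, and the pad has settled at the catch. The bar shows at (216,177) in the wrist view, which is where the fit predicts it, and it is aligned with the jaws. Descending to grip.

>>> jog_arm(deltas=[[[1, 0, 0, -2, 0], [1, 0, 0, -2, 0], [1, 0, 0, -1.6, 0], [0, 0, 0, -1, 0], [-1, 0, 0, 0, 0], [-1, 0, 0, 0, 0], [-1, 0, 0, 0, 0], [-1, 0, 0, 0, 0]]], force=25)

```text
time_s: 8.0
tcp_pos: [0.533, 0.0053, 0.132]
eef_rot: [180.0, 0.0, -167.3]
contact_force: [0.8, 0.7, -0.1]
gripper_width: 0.0436
gripper_force: 0.0
```

>>> jog_arm(deltas=[[[-1, 0, 0, 0, 0], [-1, 0, 0, 0, 0], [-1, 0, 0, 0, 0], [-1, 0, 0, 0, 0]]])

```text
time_s: 8.5
tcp_pos: [0.5328, 0.0054, 0.1316]
eef_rot: [180.0, 0.0, -167.3]
contact_force: [-0.9, 1.9, 1.9]
gripper_width: 0.0257
gripper_force: 24.9
```

>>> jog_arm(deltas=[[[-1, 0, 0, -0.2, 0], [-1, 0, 0, -0.2, 0], [-1, 0, 0, -0.2, 0], [-1, 0, 0, 0, 0]]])

```text
time_s: 9.0
tcp_pos: [0.5329, 0.0054, 0.1263]
eef_rot: [-180.0, 0.0, -167.3]
contact_force: [-4.0, 2.3, 9.7]
gripper_width: 0.0257
gripper_force: 24.9
```

>>> jog_arm(deltas=[[[-1, 0, 0, -0.08, 0], [-1, 0, 0, 0, 0], [-1, 0, 0, 0, 0.1], [-1, 0, 0, 0, 0.12], [-1, 0, 0, 0, 0.12]]])

```text
time_s: 9.62
tcp_pos: [0.5342, 0.0053, 0.1262]
eef_rot: [-179.9, 0.1, -147.6]
contact_force: [-0.6, -0.1, 10.2]
gripper_width: 0.0257
gripper_force: 24.9
```

>>> jog_arm(deltas=[[[-1, 0, 0, 0, 0.13], [-1, 0, 0, 0, 0.13], [-1, 0, 0, 0, 0.13], [-1, 0, 0, 0, 0.13], [-1, 0, 0, 0, 0.13], [-1, 0, 0, 0, 0.13], [-1, 0, 0, 0, 0]]])

```text
time_s: 10.5
tcp_pos: [0.5345, 0.0053, 0.1263]
eef_rot: [-179.8, 0.1, -103.0]
contact_force: [0.8, 0.1, 9.2]
gripper_width: 0.0261
gripper_force: 24.9
```

>>> jog_arm(deltas=[[[-1, 0, 0, 0, 0.13], [-1, 0, 0, 0, 0.13], [-1, 0, 0, 0, 0.13], [-1, 0, 0, 0, 0.05], [-1, 0, 0, 0, 0]]])

```text
time_s: 11.12
tcp_pos: [0.5345, 0.0054, 0.1264]
eef_rot: [-179.8, -0.0, -77.9]
contact_force: [-0.2, 0.0, 10.4]
gripper_width: 0.0258
gripper_force: 24.9
```

>>> jog_arm(deltas=[[[-1, 0, 0, 0.4, 0], [-1, 0, 0, 0.4, 0], [-1, 0, 0, 0.4, 0], [-1, 0, 0, 0.4, 0], [-1, 0, 0, 0, 0]]])

```text
time_s: 11.75
tcp_pos: [0.5327, 0.0052, 0.1407]
eef_rot: [180.0, 0.0, -78.0]
contact_force: [0.9, 0.5, 0.1]
gripper_width: 0.0259
gripper_force: 24.9
```

>>> jog_arm(deltas=[[[-1, 0, 0, 0.8, 0], [-1, 0, 0, 1.2, 0], [-1, 0, 0, 1.5, 0], [-1, 0, 0, 1.5, 0], [-1, 0, 0, 1.5, 0], [-1, 0, 0, 1.5, 0], [-1, 0, 0, 1, 0], [-1, 0, 0, 0, 0]]])

```text
time_s: 12.75
tcp_pos: [0.5331, 0.0054, 0.2316]
eef_rot: [-179.9, 0.0, -78.0]
contact_force: [0.9, -0.3, -0.8]
gripper_width: 0.0254
gripper_force: 24.9
```

>>> jog_arm(deltas=[[[-1, 0, 0, 0, 0], [-1, 0, 0, 0, 0], [-1, 0, 0, 0, 0], [-1, 0, 0, 0, 0]]])

```text
time_s: 13.25
tcp_pos: [0.5327, 0.0052, 0.2305]
eef_rot: [180.0, -0.0, -78.0]
contact_force: [-0.2, 0.8, -0.6]
gripper_width: 0.0261
gripper_force: 24.9
```

Run:
```python
from h import *
import cv2
a=r.capture("scene")[120:245,240:370]
b=r.capture("wrist")
a=cv2.resize(a,(437,420),interpolation=cv2.INTER_CUBIC)
cv2.imwrite("pics/p3.png",cv2.resize(np.hstack([b,a]),None,fx=.8,fy=.8))
```

```text
(no output)
```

View pics/p3.png

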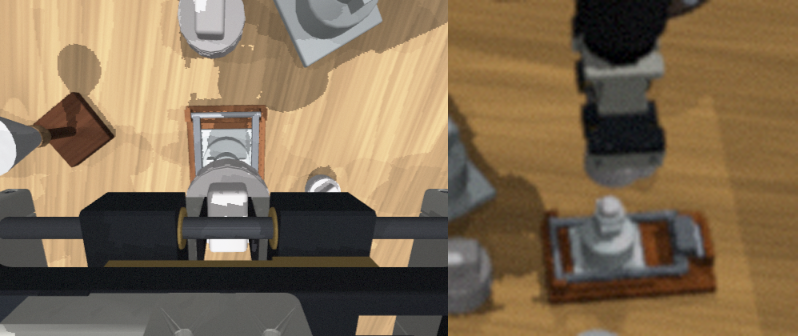

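The cap is held level in the jaws (wrist view, about (230,210)). The bare bottle neck is visible at (608,215) in the scene crop, and the yoke is shut with the bottle seated. Handing in.

```bash
python3 -c "
from plant import r
print(r.close_job())"
```

```text
the job is handed in; nothing more can be done
None
```

I handed the job in: the yoke clicked shut and stayed shut with nothing touching it, and the cap was pushed down, turned about 89° and lifted free. It is held level about 8 cm above the mouth, with the bottle still clamped in its stand. The hand-in call did not report a verdict.

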